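# Open the magnet well of a compass stand whose cap thread may be left- or right-handed

### The arm

A 6-joint arm with a two-finger parallel gripper is mounted at the origin on the work surface. World frame = base frame: x ahead of the robot, y to its left, z up, the work surface at z = 0. Lengths are in m, angles in rad, forces in N, time in s.
With the tool pointing down it reaches from about 0.275 to 0.875 m from the base axis. Payload 12.5 kg.
Tool frame: the origin (TCP) lies at the very end of the fingers, on their centre line; the grasp point (between the pads) lies 19 mm behind it (robot.grip_point_offset is the z of the grasp point in the tool frame, in m); z points along the fingers, y is the line along which they close (so a half turn about z gives the same grasp; the last joint's range is limited). The gripper opens to 85 mm and grips with 20 to 120 N. Pads are 22 mm wide; open, the fingers measure 114 mm over their backs; the gripper's body (76 mm by 85 mm) begins 54 mm behind the grasp point. The pads swing forward as they close: fully open they stand 13 mm farther back than shut.
Start: joints at [1.13, 0.351, 1.652, -0, 1.139, -0.085], TCP at [0.192, 0.516, 0.231] pointing down, gripper open.
Joint ranges: [-2.75, 2.75], [-0.79, 2.1], [0.01, 2.65], [-1.57, 4.71], [0.07, 3.14], [-2.87, 2.87]. Speed limits (rad/s): [2.22, 2.22, 2.79, 3.14, 3.14, 3.14].

### API

Orientations are given as a unit quaternion [x, y, z, w].
In Python, from workcell import robot, cams gives the robot as it stands.
- The arm moves only by the tool step_arm, never from a script. Its argument "steps" is a list of rows, each a list of 7 numbers: the shift along the tool's x, y, z scaled (see below), then the turn, a rotation vector about the tool's x, y, z scaled (see below), then the gripper command: -1 is fully open, 1 is shut, values between are in proportion. A call has 1 to 20 rows; each row shifts and turns the commanded pose from where the row before left it, along the tool's axes as they then stand; what a row does not reach is not made up. The controller multiplies each number of a shift by 0.5 m and each number of a turn by 90 degrees. A row lasts 1/10 s, in which the tool goes at most 50 mm and 8.59 degrees, less where a joint would pass 70% of its speed; a pose out of reach is approached as far as the arm can. A call with a number of a shift or a turn outside -1 to 1 is refused whole. A call with a gripper value outside its range is refused whole. The fingers move at their own pace and stop on an object; the grip force is fixed at half the most. Time passes only in rows, so rows that do not move let the fingers close. It gives the time, the measured TCP pose, the force, the opening and the grip force at its end, in the units of the state.
- robot.state(): the state, without advancing time (a new reading comes with each control period).
- cams.grab_frame(name): name is "scene" or "top" or "wrist"; returns a dict with "pixels" (384x512x3 uint8, red, green, blue), "fx", "fy", "cx", "cy" (pixels), "R" (3x3) and "t" (3): a world point X has camera coordinates R X + t. Camera axes: x right, y down, z forward; pixel columns grow to the right and rows downward; lengths in m; the calibration is good to about 2 mm. A picture is of the moment at which its call begins. There is no depth.
- robot.sign_off(): hands the job in; it is judged then, once.
The state is a dict: "clock": time; "joint_positions": joint angles; "dq": joint speeds; "effort": joint torques, N m; "tcp_pos": TCP position; "tool_rot": TCP orientation; "contact_force": force on the tool from outside, world axes, zero at the start; "moment": the same for the moment, N m; "opening": finger opening in m; "finger_force": force on a finger pad.
Only numpy, scipy, OpenCV 4.12 (cv2) and the standard library are available. Lean on these libraries where they do the work, as an engineer would, in place of code of your own. Each camera call takes 0.05 s, during which the arm holds its last target. There are 200 camera calls.

### The job

Open the magnet well on the compass stand: slide the red guard all the way back off the chrome cap, then unscrew the cap and lift it off. Nobody remembers whether its thread is right- or left-handed, so try it both ways and feel which way it gives before you pull. Finish still holding the cap in the gripper, upright and about 10 cm above its well, with the guard left open and the block magnet and the two horseshoe keepers left where they lie.

Things in the scene. Friction and masses are not known exactly. Their poses are not given: they have to be found in the camera images.
- stand: compass stand fixed to the counter: dark wooden plate 110 (x) by 330 (y) by 12 mm thick, from y = -150 to +180 in its own frame. Origin: on the screw cap's axis at the counter surface; z up. A steel compass drum (68 mm diameter, top 46 mm above the counter) stands at y = -105 mm. The guard slides along its +y. The stand is turned by up to 0.35 rad.
- well (a point): centre of the magnet well on the plate's top face, under the cap, 12 mm above the counter; axes as the stand's.
- cap: loose chrome screw cap, about 0.15 kg: round skirt 56 mm in diameter, 30 mm high, with an upright thumb bar on top. Origin: centre of the skirt's underside, sitting on the plate 12 mm above the counter; z up. Its x runs along the bar and, screwed home, along the stand's x within 0.06 rad. Turned the tightening way, it meets a hard stop within 0.17 rad.
- guard (a joint): the guard's slide in m: 0 = over the cap, 0.12 = fully back at its stop; grows along the stand's +y. Starts between 0 and 0.02; resists with about 2 N and stays where it is left.
- guard_grip (a point): centre of the black tab on the red guard, 99 mm above the counter; axes as the stand's. The tab is 12 mm thick (x), 36 mm long (y) and 26 mm high (86 to 112 mm above the counter), standing on the guard's roof; grip it across its thickness.
- block_magnet: loose black ceramic block magnet, 50 x 25 x 20 mm, on the counter beyond the stand; origin at the centre of its underside. To be left alone.
- keeper_1: loose dark iron horseshoe keeper, 12 mm thick, about 62 x 52 mm, lying flat on the counter beyond the stand; origin at its underside. To be left alone.
- keeper_2: the other horseshoe keeper, same size, lying on the counter on the robot's side of the stand. To be left alone.
- cap_bar (a point): centre of the thumb bar, 57 mm above the counter: 46 mm long (cap x), 14 mm thick (cap y), 30 mm high; grip it across its thickness. The part-turn thread's hand differs each time, unseen. Loosening, the cap turns freely without rising (2 mm vertical play), comes free to lift straight up after 1.0 rad (turn 1.1 to 1.3), stop at about 2.3 rad. Lifted 30 mm it clears the thread.
- guard_roof (a point): centre of the top face of the guard's red roof plate, 86 mm above the counter; plate 62 (x) by 78 (y) by 6 mm, with an upright 8 mm thick leg at its +y end down to the stand. Closed, it covers the cap 8 mm above its bar; fully back, its near edge is 85 mm from the cap's axis.
There are look-alikes about, which are no part of the job. What is meant by the cap is not pink, and is the larger of those in its own colour.

How it is judged:
On the way, in this order (a step that is already met when the one before it is completed fails the run):
1. the guard is slid fully back (value of joint guard above 0.108 m), for 0.2 s.
2. the cap is turned loose while still sitting on the stand (angle between the x axis of cap and the x axis of stand, either way round above 0.8 rad and z of cap in the frame of stand below 0.018 m), for 0.1 s.
At the end, for the whole second after the job is handed in: The guard stands fully back (within 16 mm of its stop) and the gripper holds the cap still and upright (within 0.25 rad), within 50 mm of the well's axis sideways, its underside 60 to 198 mm above the plate, touching nothing of the stand (value of joint guard above 0.104 m and z of cap in the frame of stand between 0.072 and 0.21 m and horizontal distance between cap and well below 0.05 m and angle between cap's own z axis and vertical below 0.25 rad and linear speed of cap below 0.03 m/s and contact force between cap and the fingers above 1 N and contact force between cap and stand below 0.1 N); the arm keeps its last pose, push and grip.
It fails at once if the block magnet is disturbed (distance of block_magnet from where it was at the start of the episode above 0.02 m).
It fails at once if a horseshoe keeper is disturbed (distance of any of keeper_1, keeper_2 from where it was at the start of the episode above 0.02 m).
It also fails if it takes over 67 s, if anything falls off the work surface, if the arm or the gripper's body presses on something with over 40 N, if the wrist force passes 120 N, or if a joint passes its speed limit or range.

## Working session

There is one attempt and no reset: what is moved stays moved. The work goes in short steps, Python scripts to look and compute and a tool call to move; the robot and the scene stay as the last step left them, time stands still between calls to the robot, and variables do not carry over. Pictures are saved under pics/ and viewed, at most 10 in all, crops included, and the job is handed in when it is done.

Besides the shell and the picture viewer there is one more tool, called after ">>>" as name(argument=value, ...) on one line, values as JSON. step_arm: Moves the arm, as the interface text tells. Shifts and turns lie within -1 to 1; 1 stands for 0.5 m of shift or 90 degrees of turn. Its arguments: {"type":"object","properties":{"steps":{"type":"array","items":{"type":"array","items":{"type":"number"}}}},"required":["steps"]}

```bash
mkdir -p pics; ls
python3 - <<'E'
from workcell import robot, cams
import cv2, numpy as np
a=[]
for n in ("scene","top"):
    f=cams.grab_frame(n); np.savez(f"pics/{n}0.npz",**f)
    cv2.imwrite(f"pics/{n}0.png",f["pixels"][:,:,::-1])
    print(n,f["fx"],f["cx"],f["cy"],(-f["R"].T@f["t"]).round(3), f["R"].round(2).tolist())
print(robot.state(), robot.grip_point_offset)
E
```

```text
pics
scene 437.4037304448256 258.70332341699066 193.0567991347696 [1.088 0.251 0.793] [[-0.49, 0.87, 0.01], [0.66, 0.38, -0.64], [-0.56, -0.31, -0.76]]
top 380.4348466859625 254.24859996219115 194.27423998206598 [ 0.524 -0.01   0.846] [[0.03, -1.0, -0.01], [-1.0, -0.03, -0.06], [0.06, 0.01, -1.0]]
{'clock': 0.1, 'joint_positions': array([ 1.13038773e+00,  3.51157751e-01,  1.65233507e+00,  9.96825949e-06,
        1.13909270e+00, -8.46065909e-02]), 'dq': array([ 0.00079072, -0.00158193, -0.0017341 ,  0.00080754, -0.00026963,
       -0.00063418]), 'effort': array([-2.08705733e-04, -5.06838870e+01, -2.91874623e+01, -1.33750659e-04,
        2.71077035e-03,  1.10840165e-05]), 'tcp_pos': array([0.19144419, 0.51530335, 0.23083524]), 'tool_rot': array([ 1.76966129e-01,  9.84216817e-01, -4.78255490e-04, -1.33197628e-04]), 'contact_force': array([ 0.22390351,  0.75270566, -1.25293405]), 'moment': array([-0.04463878,  0.00992606, -0.03953023]), 'finger_force': 0.0, 'opening': 0.08552928767105486} -0.0187
```

View pics/top0.png

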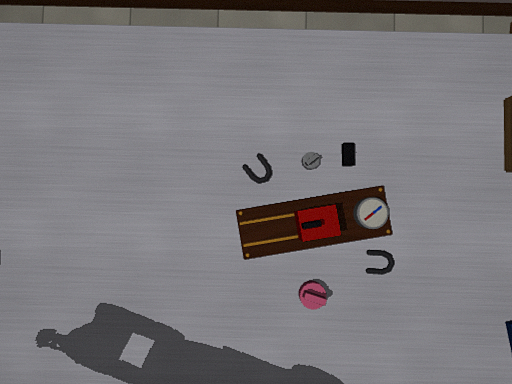

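View pics/scene0.png

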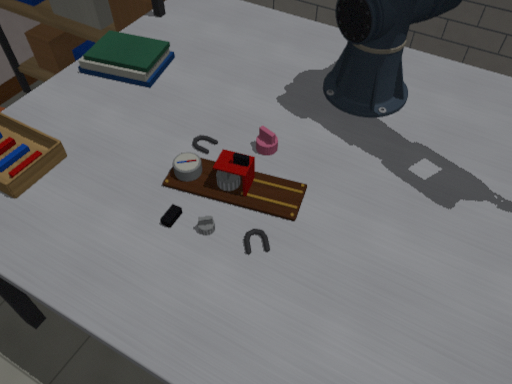

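The top view shows the stand tilted. Its plate corners are near (237,210), (383,187), (392,235) and (245,259), with the red guard at (320,223) and the black tab at (313,224). The drum is at (373,213) and the rails run left, so stand +y is roughly world +y. The small chrome look-alike is at (311,160), the pink one at (313,295), the keepers at (258,170) and (381,262), and the block at (348,154). In the scene view the chrome cap shows under the guard at (229,178).

```bash
cat > h.py <<'E'
import numpy as np, cv2
def ray(f,p,z):
    """world point on plane z seen at pixel p"""
    d=f["R"].T@np.array([(p[0]-f["cx"])/f["fx"],(p[1]-f["cy"])/f["fy"],1.]); c=-f["R"].T@f["t"]
    return c+d*(z-c[2])/d[2]
def blobs(m,amin=20):
    n,l,s,c=cv2.connectedComponentsWithStats(m.astype(np.uint8))
    return [(s[i].tolist(),c[i],l==i) for i in range(1,n) if s[i][4]>=amin]
E
python3 - <<'E'
from h import *
f=dict(np.load("pics/top0.npz")); im=f["pixels"].astype(int)
r,g,b=im[...,0],im[...,1],im[...,2]
# plate: reddish-brown + red (guard)
m=(r-b>15)&(r>g+8)&(r<250); m[:180]=0; m[262:]=0; m[:,:230]=0; m[:,400:]=0
m=cv2.morphologyEx(m.astype(np.uint8),cv2.MORPH_CLOSE,np.ones((9,9)))
bb=max(blobs(m),key=lambda t:t[0][4]); 
cn=max(cv2.findContours(bb[2].astype(np.uint8),0,2)[0],key=cv2.contourArea)
P=np.array([ray(f,p[0],0.012)[:2] for p in cn],np.float32)
(c,s,a)=cv2.minAreaRect(P); print("plate",c,s,a)
bx=cv2.boxPoints((c,s,a)); print(bx.round(4).tolist())
e=[bx[i]-bx[i-1] for i in range(4)]; l=max(e,key=np.linalg.norm); l=l/np.linalg.norm(l); l*=np.sign(l[1])
yaw=np.arctan2(-l[0],l[1]); o=np.array(c)-l*0.015
print("yaw",yaw,"origin",o)
red=(r>120)&(g<60)&(b<60); red[:180]=0; red[262:]=0
R=max(blobs(red),key=lambda t:t[0][4]); print(R[0],R[1])
hull=cv2.convexHull(max(cv2.findContours(R[2].astype(np.uint8),0,2)[0],key=cv2.contourArea))
Q=np.array([ray(f,p[0],0.086)[:2] for p in hull],np.float32); q=cv2.minAreaRect(Q); print("roof",q)
hm=cv2.fillConvexPoly(np.zeros(r.shape,np.uint8),hull,1)>0
for B in blobs(hm&(im.max(2)<60)): 
    t=ray(f,B[1],0.105); print("tab",B[0],B[1],t)
M=np.array([l*1,]);xs=np.array([l[1],-l[0]])
for n,v in(("roof",np.array(q[0])),("tab",t[:2])): print(n,"stand x,y",(v-o)@xs,(v-o)@l)
E
```

```text
plate (0.5141267776489258, -0.13447147607803345) (0.10782383382320404, 0.32799166440963745) 11.01013469696045
[[0.42989999055862427, 0.016200000420212746], [0.4925000071525574, -0.30570000410079956], [0.5983999967575073, -0.28519999980926514], [0.5357000231742859, 0.03680000081658363]]
yaw 0.19216307 origin [ 0.51699152 -0.14919538]
[298, 205, 43, 37, 583] [317.50943396 222.59519726]
roof ((0.5133302211761475, -0.1345457136631012), (0.060488805174827576, 0.07645644247531891), 11.123784065246582)
tab [301, 219, 23, 10, 147] [311.98639456 223.7755102 ] [ 0.5112711  -0.11789599  0.105     ]
roof stand x,y -0.0007960728190310878 0.015079256669090324
tab stand x,y 0.0003625184293360648 0.03181577310980225
```

>>> step_arm(steps=[[-0.0577,-0.0536,0.0078,0,0,0,-1],[-0.0577,-0.0536,0.0078,0,0,0,-1],[-0.0577,-0.0536,0.0078,0,0,0,-1],[-0.0577,-0.0536,0.0078,0,0,0,-1],[-0.0577,-0.0536,0.0078,0,0,0,-1],[-0.0577,-0.0536,0.0078,0,0,0,-1],[-0.0577,-0.0536,0.0078,0,0,0,-1],[-0.0577,-0.0536,0.0078,0,0,0,-1],[-0.0577,-0.0536,0.0078,0,0,0,-1],[-0.0577,-0.0536,0.0078,0,0,0,-1],[-0.0577,-0.0536,0.0078,0,0,0,-1],[-0.0577,-0.0536,0.0078,0,0,0,-1],[-0.0577,-0.0536,0.0078,0,0,0,-1],[-0.0577,-0.0536,0.0078,0,0,0,-1],[-0.0577,-0.0536,0.0078,0,0,0,-1],[-0.0577,-0.0536,0.0078,0,0,0,-1],[-0.0577,-0.0536,0.0078,0,0,0,-1],[-0.0577,-0.0536,0.0078,0,0,0,-1]])

```text
clock: 1.9
tcp_pos: [0.5106, -0.1192, 0.1607]
tool_rot: [0.177, 0.984, 0.0, -0.0]
contact_force: [0.0, 0.5, 0.9]
opening: 0.0855
finger_force: 0.0
```

>>> step_arm(steps=[[0,0,0,0,0,0.0814,-1],[0,0,0,0,0,0.0814,-1],[0,0,0,0,0,0.0814,-1],[0,0,0,0,0,0.0814,-1],[0,0,0,0,0,0.0814,-1],[0,0,0,0,0,0.0814,-1],[0,0,0,0,0,0.0814,-1],[0,0,0,0,0,0.0814,-1],[0,0,0,0,0,0,-1],[0,0,0,0,0,0,-1]])

```text
clock: 2.9
tcp_pos: [0.5102, -0.1175, 0.1609]
tool_rot: [0.635, 0.773, -0.0, -0.0]
contact_force: [0.1, 0.6, -0.3]
opening: 0.0852
finger_force: 0.0
```

```bash
cat >> h.py <<'E'
from scipy.spatial.transform import Rotation as Ro
def go(st,p,yaw):
    """tool-frame shift (units of 0.5 m) and turn (units of 90 deg) to TCP p, pointing down, tool y at world angle yaw"""
    A=Ro.from_quat(st["tool_rot"])
    c,s=np.cos(yaw),np.sin(yaw)
    T=Ro.from_matrix(np.array([[s,c,0],[-c,s,0],[0,0,-1.]]))
    return (A.inv().apply(np.array(p)-st["tcp_pos"])/0.5).round(4),((A.inv()*T).as_rotvec()/(np.pi/2)).round(4)
E
python3 - <<'E'
from h import *
from workcell import robot,cams
st=robot.state(); print(st["clock"],st["tcp_pos"],st["joint_positions"].round(2),st["contact_force"].round(1))
print(go(st,[0.511,-0.118,0.16],0.192))
f=cams.grab_frame("wrist"); np.savez("pics/w1.npz",**f); cv2.imwrite("pics/w1.png",f["pixels"][:,:,::-1])
E
```

```text
2.9 [ 0.51017261 -0.11750712  0.1609175 ] [-0.32  0.39  1.79 -0.    0.96 -0.51] [ 0.1  0.6 -0.3]Traceback (most recent call last):
  File "<stdin>", line 4, in <module>
  File "h.py", line 14, in go
    T=Ro.from_matrix(np.array([[s,c,0],[-c,s,0],[0,0,-1.]]))
  File "scipy/spatial/transform/_rotation.pyx", line 1143, in scipy.spatial.transform._rotation.Rotation.from_matrix
ValueError: Non-positive determinant (left-handed or null coordinate frame) in rotation matrix 0: [[ 0.19082252  0.98162455  0.        ]
 [-0.98162455  0.19082252  0.        ]
 [ 0.          0.         -1.        ]].
```

```bash
sed -i 's/\[\[s,c,0\],\[-c,s,0\]/[[-s,c,0],[c,s,0]/' h.py
python3 - <<'E'
from h import *
from workcell import robot,cams
st=robot.state()
print(go(st,[0.511,-0.118,0.09],0.192))
f=cams.grab_frame("wrist"); np.savez("pics/w1.npz",**f); cv2.imwrite("pics/w1.png",f["pixels"][:,:,::-1])
im=f["pixels"].astype(int); r,g,b=im[...,0],im[...,1],im[...,2]
red=(r>100)&(g<60)&(b<60); R=max(blobs(red),key=lambda t:t[0][4])
hull=cv2.convexHull(max(cv2.findContours(R[2].astype(np.uint8),0,2)[0],key=cv2.contourArea))
hm=cv2.fillConvexPoly(np.zeros(r.shape,np.uint8),hull,1)>0
for B in blobs(hm&(im.max(2)<60),100): print("tab",B[0],B[1],ray(f,B[1],0.105))
E
```

```text
(array([-0.0013,  0.0015,  0.1418]), array([-0.0002, -0.0001,  0.0024]))
tab [245, 181, 18, 58, 999] [253.20520521 209.46746747] [ 0.50920472 -0.1137507   0.105     ]
```

View pics/w1.png

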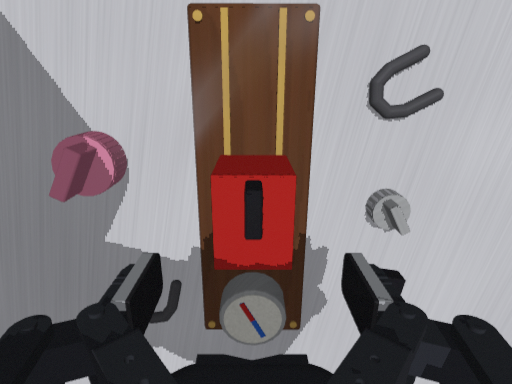

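The tab is centred at (253,209) between the fingers and lined up with the gripper; the keeper, drum and block all lie low and clear. I'll go down and grip it.

>>> step_arm(steps=[[0,0,0.035,0,0,0,-1],[0,0,0.035,0,0,0,-0.5],[0,0,0.035,0,0,0,-0.2],[0,0,0.034,0,0,0,0],[0,0,0,0,0,0,1],[0,0,0,0,0,0,1],[0,0,0,0,0,0,1],[0,0,0,0,0,0,1],[0,0,0,0,0,0,1],[0,0,0,0,0,0,1]])

```text
clock: 3.95
tcp_pos: [0.511, -0.1176, 0.0923]
tool_rot: [0.636, 0.772, 0.0, 0.001]
contact_force: [4.5, 1.7, -7.0]
opening: 0.011
finger_force: 62.4
```

>>> step_arm(steps=[[0.0212,0,0,0,0,0,1],[0.0212,0,0,0,0,0,1],[0.0212,0,0,0,0,0,1],[0.0212,0,0,0,0,0,1],[0.0212,0,0,0,0,0,1],[0.0212,0,0,0,0,0,1],[0.0212,0,0,0,0,0,1],[0.0212,0,0,0,0,0,1],[0.0212,0,0,0,0,0,1],[0.0212,0,0,0,0,0,1],[0,0,0,0,0,0,1],[0,0,0,0,0,0,1]])

```text
clock: 5.15
tcp_pos: [0.4905, -0.0126, 0.0922]
tool_rot: [0.636, 0.772, 0.001, 0.0]
contact_force: [4.0, 2.4, 1.2]
opening: 0.0107
finger_force: 63.4
```

>>> step_arm(steps=[[0.004,0,0,0,0,0,1],[0.004,0,0,0,0,0,1],[0,0,0,0,0,0,1]])

```text
clock: 5.45
tcp_pos: [0.4903, -0.0109, 0.0922]
tool_rot: [0.636, 0.772, -0.0, 0.002]
contact_force: [5.5, -16.1, 0.0]
opening: 0.0108
finger_force: 63.2
```

>>> step_arm(steps=[[-0.002,0,0,0,0,0,0],[0,0,0,0,0,0,-0.5],[0,0,0,0,0,0,-0.5],[0,0,-0.04,0,0,0,-1],[0,0,-0.06,0,0,0,-1],[0,0,-0.06,0,0,0,-1],[-0.056,0,0,0,0,0,-1],[-0.056,0,0,0,0,0,-1],[-0.056,0,0,0,0,0,-1],[-0.056,0,0,0,0,0,-1],[-0.056,0,0,0,0,0,-1],[0,0,0,0,0,0,-1]])

```text
clock: 6.65
tcp_pos: [0.5164, -0.1501, 0.1714]
tool_rot: [0.637, 0.771, -0.0, 0.0]
contact_force: [-0.1, 0.5, -0.1]
opening: 0.0854
finger_force: 0.0
```

>>> step_arm(steps=[[0,0,0,0,0,0.0833,-1],[0,0,0,0,0,0.0833,-1],[0,0,0,0,0,0.0833,-1],[0,0,0,0,0,0.0833,-1],[0,0,0,0,0,0.0833,-1],[0,0,0,0,0,0.0833,-1],[0,0,0,0,0,0.0833,-1],[0,0,0,0,0,0.0833,-1],[0,0,0,0,0,0.0833,-1],[0,0,0,0,0,0.0833,-1],[0,0,0,0,0,0.0833,-1],[0,0,0,0,0,0.0833,-1],[0,0,0,0,0,0,-1],[0,0,0,0,0,0,-1]])

```text
clock: 8.05
tcp_pos: [0.516, -0.1473, 0.1715]
tool_rot: [0.995, 0.098, -0.0, -0.0]
contact_force: [-0.3, -0.1, -0.2]
opening: 0.0854
finger_force: 0.0
```

Run:
```python
from h import *
from workcell import robot,cams
st=robot.state(); print(st["clock"],st["tcp_pos"],st["joint_positions"].round(2))
print(go(st,[0.517,-0.149,0.045],0.192-np.pi/2))
fs=[]
for n in("wrist","top"):
    f=cams.grab_frame(n); np.savez(f"pics/{n}2.npz",**f); fs.append(f["pixels"])
    o=np.array([0.517,-0.1492,0.072]); q=f["R"]@o+f["t"]; print(n,"predicted bar px",f["fx"]*q[0]/q[2]+f["cx"],f["fy"]*q[1]/q[2]+f["cy"])
t=cv2.resize(fs[1][170:280,220:410],None,fx=2,fy=2,interpolation=3)
c=np.zeros((384+220,512,3),np.uint8); c[:384]=fs[0]; c[384:,:380]=t
cv2.imwrite("pics/v2.png",c[:600,:,::-1])
```

```text
8.05 [ 0.51600333 -0.1473494   0.171532  ] [-0.36  0.4   1.75  0.    1.    1.01]
(array([0.0014, 0.0037, 0.2531]), array([-0.0002,  0.0002,  0.0031]))
wrist predicted bar px 254.5712204760386 191.282290138384
top predicted bar px 325.12444483582635 220.98948295892887
```

View pics/v2.png

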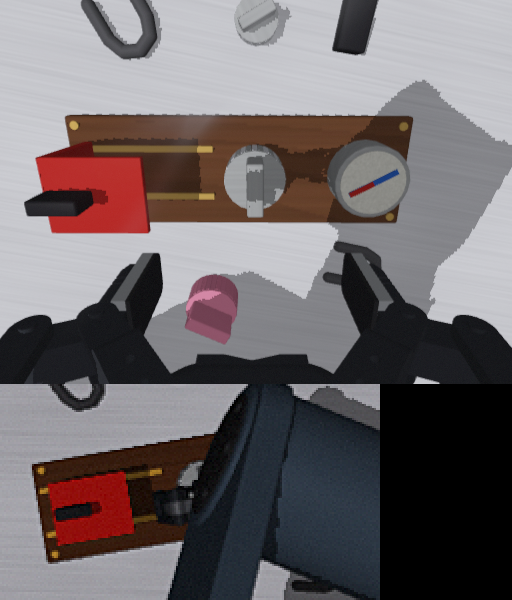

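The wrist view shows the bar at (255,185), upright in the picture and on the gripper's centre line. The guard is well back at (95,190) and the drum is clear at (370,178). I'll go down over the bar and close.

>>> step_arm(steps=[[0.0014,0.0037,0.04,0,0,0.003,-1],[0,0,0.05,0,0,0,-1],[0,0,0.05,0,0,0,-0.8],[0,0,0.05,0,0,0,-0.5],[0,0,0.037,0,0,0,-0.3],[0,0,0.02,0,0,0,-0.2],[0,0,0,0,0,0,0],[0,0,0,0,0,0,0.5],[0,0,0,0,0,0,1],[0,0,0,0,0,0,1],[0,0,0,0,0,0,1],[0,0,0,0,0,0,1]])

```text
clock: 9.35
tcp_pos: [0.518, -0.1499, 0.0492]
tool_rot: [0.996, 0.094, 0.001, 0.0]
contact_force: [-0.1, 0.4, 6.3]
opening: 0.0129
finger_force: 59.3
```

```bash
cat > s.py <<'E'
from h import *
from workcell import robot
st=robot.state(); r=Ro.from_quat(st["tool_rot"]).as_matrix()
print(st["clock"],st["tcp_pos"].round(4),"yaw",np.arctan2(r[1,1],r[0,1]).round(3),"F",st["contact_force"].round(1),"M",st["moment"].round(2),"eff6",st["effort"][5].round(2),"q6",st["joint_positions"][5].round(3),"op",st["opening"].round(4),st["finger_force"].round(0))
E
python3 s.py
```

```text
Traceback (most recent call last):
  File "s.py", line 4, in <module>
    print(st["clock"],st["tcp_pos"].round(4),"yaw",np.arctan2(r[1,1],r[0,1]).round(3),"F",st["contact_force"].round(1),"M",st["moment"].round(2),"eff6",st["effort"][5].round(2),"q6",st["joint_positions"][5].round(3),"op",st["opening"].round(4),st["finger_force"].round(0))
                                                                                                                                                                                                                             ^^^^^^^^^^^^^^^^^^^
AttributeError: 'float' object has no attribute 'round'
```

>>> step_arm(steps=[[0,0,0,0,0,0.03,1],[0,0,0,0,0,0.03,1],[0,0,0,0,0,0.03,1],[0,0,0,0,0,0,1]])

```text
clock: 9.75
tcp_pos: [0.518, -0.1499, 0.0492]
tool_rot: [1.0, 0.023, 0.001, 0.0]
contact_force: [0.4, -1.1, 5.5]
opening: 0.0129
finger_force: 59.4
```

```bash
sed -i 's/st\["opening"\].round(4),st\["finger_force"\].round(0)/st["opening"],st["finger_force"]/' s.py; python3 s.py
```

```text
9.75 [ 0.518  -0.1499  0.0492] yaw -1.526 F [ 0.4 -1.1  5.5] M [ 0.03  0.1  -0.11] eff6 0.48 q6 1.158 op 0.012938924671062337 59.38398241996765
```

>>> step_arm(steps=[[0,0,0,0,0,0.03,1],[0,0,0,0,0,0.03,1],[0,0,0,0,0,0,1]])

```text
clock: 10.05
tcp_pos: [0.5181, -0.1499, 0.0492]
tool_rot: [1.0, -0.025, 0.001, 0.0]
contact_force: [-0.4, 0.1, 6.6]
opening: 0.0124
finger_force: 59.4
```

```bash
python3 s.py
```

```text
10.05 [ 0.5181 -0.1499  0.0492] yaw -1.62 F [-0.4  0.1  6.6] M [-0.03  0.06 -0.13] eff6 0.48 q6 1.252 op 0.012351644478633617 59.38131272792816
```

This way it turned 0.24 rad with only about 0.1 N·m against it. I'll try the other way for comparison.

>>> step_arm(steps=[[0,0,0,0,0,-0.05,1],[0,0,0,0,0,-0.05,1],[0,0,0,0,0,-0.05,1],[0,0,0,0,0,-0.02,1],[0,0,0,0,0,-0.02,1],[0,0,0,0,0,0,1]])

```text
clock: 10.65
tcp_pos: [0.5179, -0.1498, 0.0492]
tool_rot: [0.992, 0.126, 0.001, 0.0]
contact_force: [-0.6, 1.4, 7.3]
opening: 0.0124
finger_force: 59.5
```

```bash
python3 s.py
```

```text
10.65 [ 0.5179 -0.1498  0.0492] yaw -1.319 F [-0.6  1.4  7.3] M [0.22 0.1  0.08] eff6 -0.37 q6 0.951 op 0.012381594436210832 59.53403949737549
```

>>> step_arm(steps=[[0,0,0,0,0,-0.025,1],[0,0,0,0,0,-0.025,1],[0,0,0,0,0,0,1]])

```text
clock: 10.95
tcp_pos: [0.5178, -0.1495, 0.0492]
tool_rot: [0.987, 0.164, 0.001, -0.0]
contact_force: [-0.5, 2.9, 8.3]
opening: 0.0131
finger_force: 60.2
```

```bash
python3 s.py
```

```text
10.95 [ 0.5178 -0.1495  0.0492] yaw -1.242 F [-0.5  2.9  8.3] M [ 0.48  0.14 -0.91] eff6 -1.39 q6 0.873 op 0.013056936105387556 60.23289978504181
```

>>> step_arm(steps=[[0,0,0,0,0,-0.025,1],[0,0,0,0,0,-0.025,1],[0,0,0,0,0,0,1]])

```text
clock: 11.25
tcp_pos: [0.5181, -0.1495, 0.0493]
tool_rot: [0.979, 0.202, 0.001, -0.0]
contact_force: [-0.2, 2.9, 8.3]
opening: 0.0131
finger_force: 81.5
```

```bash
python3 s.py
```

```text
11.25 [ 0.5181 -0.1495  0.0493] yaw -1.165 F [-0.2  2.9  8.3] M [ 0.62 -0.12 -1.46] eff6 -1.95 q6 0.795 op 0.01311554624889984 81.4769621193409
```

That way it hits the stop: the moment rose to −1.46 N·m. So it loosens along +tool z (clockwise seen from above, a left-handed thread). I'll turn it to about 1.2 rad.

>>> step_arm(steps=[[0,0,0,0,0,0.075,1],[0,0,0,0,0,0.075,1],[0,0,0,0,0,0.075,1],[0,0,0,0,0,0.075,1],[0,0,0,0,0,0.075,1],[0,0,0,0,0,0.075,1],[0,0,0,0,0,0.075,1],[0,0,0,0,0,0.075,1],[0,0,0,0,0,0.075,1],[0,0,0,0,0,0.075,1],[0,0,0,0,0,0.075,1],[0,0,0,0,0,0.075,1],[0,0,0,0,0,0,1],[0,0,0,0,0,0,1]])

```text
clock: 12.65
tcp_pos: [0.518, -0.1499, 0.0492]
tool_rot: [0.876, -0.482, 0.001, -0.0]
contact_force: [0.3, 0.4, 6.0]
opening: 0.0129
finger_force: 59.4
```

```bash
python3 s.py
```

```text
12.65 [ 0.518  -0.1499  0.0492] yaw -2.577 F [0.3 0.4 6. ] M [-0.01  0.06 -0.15] eff6 0.05 q6 2.209 op 0.012920847347176953 59.43945586681366
```

Turned about 1.2 rad with almost no resistance. I'll lift gently first.

>>> step_arm(steps=[[0,0,-0.006,0,0,0,1],[0,0,-0.006,0,0,0,1],[0,0,-0.006,0,0,0,1],[0,0,0,0,0,0,1]])

```text
clock: 13.05
tcp_pos: [0.5174, -0.1497, 0.0575]
tool_rot: [0.876, -0.482, 0.0, -0.0]
contact_force: [-0.4, -0.7, -0.9]
opening: 0.0128
finger_force: 58.4
```

```bash
python3 s.py
```

```text
13.05 [ 0.5174 -0.1497  0.0575] yaw -2.577 F [-0.4 -0.7 -0.9] M [-0.03  0.04 -0.06] eff6 -0.0 q6 2.208 op 0.012823813023345237 58.372732400894165
```

>>> step_arm(steps=[[0,0,-0.02,0,0,0,1],[0,0,-0.02,0,0,0,1],[0,0,-0.02,0,0,0,1],[0,0,-0.02,0,0,0,1],[0,0,-0.02,0,0,0,1],[0,0,-0.02,0,0,0,1],[0,0,-0.02,0,0,0,1],[0,0,-0.02,0,0,0,1],[0,0,-0.02,0,0,0,1],[0,0,-0.005,0,0,0,1],[0,0,0,0,0,0,1],[0,0,0,0,0,0,1]])

```text
clock: 14.25
tcp_pos: [0.517, -0.1496, 0.1492]
tool_rot: [0.876, -0.482, -0.0, 0.0]
contact_force: [-0.7, 0.2, -1.5]
opening: 0.0129
finger_force: 58.4
```

```bash
python3 s.py
python3 - <<'E'
from h import *
from workcell import cams
f=cams.grab_frame("scene")["pixels"]
cv2.imwrite("pics/s3.png",cv2.resize(f[80:260,130:350],None,fx=3,fy=3)[:,:,::-1])
E
```

```text
14.25 [ 0.517  -0.1496  0.1492] yaw -2.577 F [-0.7  0.2 -1.5] M [ 0.01  0.01 -0.02] eff6 -0.0 q6 2.209 op 0.012942421539502716 58.41744661331177
```

View pics/s3.png

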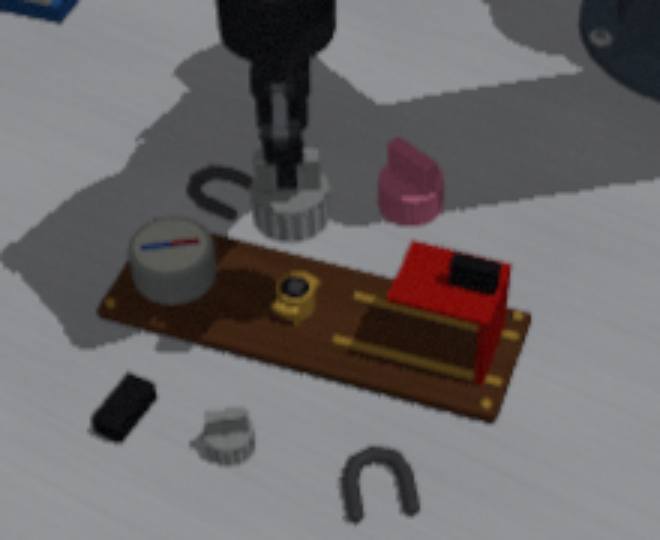

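The cap hangs upright in the gripper at (290,200) above the brass well at (295,290). The guard is fully back at (450,290), and the block and keepers are where they were.

```bash
python3 -c "
from workcell import robot
print(robot.sign_off())"
```

```text
the job is handed in; nothing more can be done
None
```

I handed the job in with the guard fully back and the cap held upright about 10 cm above its well. The thread turned out to be left-handed, and the block magnet and both keepers look undisturbed in the last picture; no verdict came back.

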